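Clamp the box that the order tile asks for

ROBOT

A 6-joint arm with a two-finger parallel gripper is mounted at the origin on the work surface. World frame = base frame: x ahead of the robot, y to its left, z up, the work surface at z = 0. Lengths are in m, angles in degrees, forces in N, time in s.
With the tool pointing down it reaches from about 0.4 to 0.825 m from the base axis. Payload 7 kg.
Tool frame: the origin (TCP) lies at the very end of the fingers, on their centre line; the grasp point (between the pads) lies 19 mm behind it; x points along the fingers, z is the direction in which the jaws open and shut, and the axes are right-handed (so a half turn about x gives the same grasp; the last joint's range is limited). The gripper opens to 88 mm and grips with 3 to 60 N. Pads are 19 mm wide; open, the fingers measure 130 mm over their backs; the gripper's body (78 mm by 193 mm) begins 47 mm behind the grasp point.
Start: joints at [80.793, 20.546, 0.682, 0, -70.136, -16.507], TCP at [0.293, 0.608, 0.227] pointing down, gripper open.
Joint ranges: [-176.03, 176.03], [-82.01, 121.73], [-58.28, 71.71], [-173.87, 95.51], [-174.79, -0.11], [-173.66, 173.66]. Speed limits (degrees/s): [136.94, 136.94, 172.46, 180, 180, 180].

INTERFACE

Orientations are given as [roll, pitch, yaw] about the fixed x, y, z axes, in that order (R = Rz(yaw) Ry(pitch) Rx(roll)).
In Python, from plant import * gives the robot as it stands.
- The arm moves only by the tool arm_command, never from a script. Its argument "commands" is one flat list of numbers, 5 for each row, row after row: the shift along the tool's x, y, z in mm, then the turn about the tool's x in degrees, then the opening in per cent of the stroke, from 0 (shut) to 100 (fully open). A call has 1 to 5 rows; each row shifts and turns the pose as measured when the row begins, along the tool's axes as they then stand; what a row does not reach is not made up. A row lasts 1/8 s, in which the tool goes at most 62.5 mm and 10.7 degrees, less where a joint would pass 70% of its speed; a pose out of reach is approached as far as the arm can. A call is refused whole if a number of a shift passes 62.5 or a number of a turn 10.7, either way. A call with a gripper value outside its range is refused whole. The fingers move at their own pace and stop on an object; the grip force is fixed at half the most. Time passes only in rows, so rows that do not move let the fingers close. It gives the time, the measured TCP pose, the force and the opening at its end, in the units of the state.
- get_obs(): the state, without advancing time (a new reading comes with each control period).
- snapshot(name): name is "scene" or "top" or "wrist"; returns a dict with "frame" (400x640x3 uint8, blue, green, red), "fov_y" (degrees; the focal length in pixels is half the picture's height over the tangent of half this angle, whatever the lens; pixels are square), "cx", "cy" (the principal point, pixels), "world_to_cam" (4x4, takes a point from world to camera coordinates). Camera axes: x right, y up, looking along -z (the intrinsics and any distortion apply to the point x, -y, -z); pixel columns grow to the right and rows downward; lengths in m; the calibration is good to about 2 mm. The wrist camera is an equidistant fisheye: a pixel r from the principal point sees the ray r / f radians off the axis. A picture is of the moment at which its call begins. There is no depth.
- close_job(): hands the job in, once; it reports no verdict.
The state is a dict: "clock": time; "joint_pos": joint angles; "qvel": joint speeds; "tau": joint torques, N m; "tool_pos": TCP position; "orientation": TCP orientation; "force": force on the tool from outside, world axes, zero at the start; "moment": the same for the moment, N m; "opening": finger opening in m.
Only numpy, scipy, OpenCV 4.12 (cv2) and the standard library are available. Lean on these libraries where they do the work, as an engineer would, in place of code of your own. Each camera call takes 0.05 s, during which the arm holds its last target. There are 200 camera calls.

TASK

The sample tile in the blue order tray shows which of the three inlaid boxes is to be clamped next: stand that box upright and squarely in the middle of the green clamp's bed, its long way between the jaws, and crank the jaw shut by its red knob until the box is tight against the fixed jaw and the orange spring plunger is about half pressed in. Leave the tiles, the other boxes and everything else on the bench where they are.

Things in the scene. Friction and masses are not known exactly. Their poses are not given: they have to be found in the camera images.
- box_light: small closed box of pale wood with a black diamond inlaid on its top; solid block 60 (x) x 80 (y) x 45 mm high, 0.16 kg, loose on the bench. Origin: centre of its underside; z up, y along its length.
- box_dark: small closed box of dark brown wood with three ivory stripes inlaid on its top; solid block 60 (x) x 80 (y) x 45 mm high, 0.16 kg, loose on the bench. Origin: centre of its underside; z up, y along its length.
- box_red: small closed box of red-stained wood with an ivory disc inlaid on its top; solid block 60 (x) x 80 (y) x 45 mm high, 0.16 kg, loose on the bench. Origin: centre of its underside; z up, y along its length.
- tile_light: sample tile of pale wood with a black diamond inlaid on its top, 45 x 45 x 6 mm, lying in the blue order tray or in a bay of the grey rack. Origin: centre of its underside.
- tile_dark: sample tile of dark brown wood with three ivory stripes inlaid on its top, 45 x 45 x 6 mm, lying in the blue order tray or in a bay of the grey rack. Origin: centre of its underside.
- tile_red: sample tile of red-stained wood with an ivory disc inlaid on its top, 45 x 45 x 6 mm, lying in the blue order tray or in a bay of the grey rack. Origin: centre of its underside.
- order_tray: open blue tray, 72 x 72 x 14 mm, fixed; the one tile in it shows which box is next. Origin: centre of its underside.
- sample_rack: open grey tray with two bays, 72 x 136 x 14 mm, fixed, holding the two other tiles. Origin: centre of its underside.
- clamp: green screw clamp fixed to the bench. Origin on the bench under the bay; y runs along it towards the fixed jaw, x across. Bed 100 mm wide, y -220 to 90, top at z = 20 mm. Fixed jaw: face at y = 50, 80 mm wide, top at z = 70. Gearbox with the crank: y -212 to -148, top at z = 75 mm (crank hub to 94).
- bay (a point): point on the clamp's bed (clamp x = 0, y = 10, z = 20 mm) where the origin of a box lies when it stands centred against the fixed jaw with its 80 mm length along the clamp's y.
- pad_face (a point): middle of the pressing face of the moving jaw's black pad (70 mm wide, from 20 to 66 mm above the bench), which sits on an orange spring plunger and faces the fixed jaw; it moves along the clamp's y. At the start it is 95 to 110 mm from the fixed jaw.
- crank_axis (a point): point on the crank's vertical axis at the height of crank_knob (clamp x = 0, y = -180, z = 115 mm).
- crank_knob (a point): middle of the red knob of the crank: upright free-turning cylinder 18 mm in diameter, from 90 to 132 mm above the bench, 50 mm from the crank's axis; the steel crank arm is under it, top at 90 mm.
- crank (a joint): angle of the crank, rad; grows clockwise seen from above, which moves the jaw towards the fixed jaw by 20 mm a turn; stops at 0 and 18.85; it stays where it is left. Jaw-to-fixed-jaw gap at the pad = 120 mm - 20 mm x crank/6.283, pad not pressed in.
- pad (a joint): how far the spring pad is pressed into the moving jaw, m: 0 free, 0.020 fully in; 0.6 N per mm.
- glue: white glue bottle, 60 mm diameter, 140 mm high, loose. Origin: centre of its underside.
- can: yellow can, 90 mm diameter, 110 mm high, loose. Origin: centre of its underside.
- screwdriver: screwdriver with red handle, 190 mm long, lying along its x, loose. Origin: middle, underside.
- tape: wooden ring, 70 mm diameter, 20 mm high, loose. Origin: centre of its underside.
- hammer: hammer, 240 mm long, lying along its x, loose. Origin: middle, underside.
Not all that is in view belongs to the job. What is shaped like the tile_red but yellow is not meant.

How it is judged (in metres and radians):
On the way:
1. the box that matches the tile in the order tray stands on the clamp's bed between the jaws (((horizontal distance between tile_light and order_tray below 0.03 m and x of box_light in the frame of clamp between -0.014 and 0.014 m and y of box_light in the frame of clamp between -0.03 and 0.013 m and z of box_light in the frame of clamp between 0.016 and 0.024 m and angle between box_light's own z axis and vertical below 0.1 rad) or (horizontal distance between tile_dark and order_tray below 0.03 m and x of box_dark in the frame of clamp between -0.014 and 0.014 m and y of box_dark in the frame of clamp between -0.03 and 0.013 m and z of box_dark in the frame of clamp between 0.016 and 0.024 m and angle between box_dark's own z axis and vertical below 0.1 rad) or (horizontal distance between tile_red and order_tray below 0.03 m and x of box_red in the frame of clamp between -0.014 and 0.014 m and y of box_red in the frame of clamp between -0.03 and 0.013 m and z of box_red in the frame of clamp between 0.016 and 0.024 m and angle between box_red's own z axis and vertical below 0.1 rad))), for 0.2 s.
At the end, for the whole second after the job is handed in: The box matching the tile in the blue tray stands upright (0.1 rad) on the clamp's bed, within 14 mm of its centre line, square within 0.12 rad, against the fixed jaw (origin at clamp y 6 to 13 mm), at rest, with the spring pad pressed in by 5 to 16 mm of its 20 mm (((horizontal distance between tile_light and order_tray below 0.03 m and x of box_light in the frame of clamp between -0.014 and 0.014 m and y of box_light in the frame of clamp between 0.006 and 0.013 m and z of box_light in the frame of clamp between 0.016 and 0.024 m and angle between box_light's own z axis and vertical below 0.1 rad and angle between the x axis of box_light and the x axis of clamp, either way round below 0.12 rad and linear speed of box_light below 0.01 m/s) or (horizontal distance between tile_dark and order_tray below 0.03 m and x of box_dark in the frame of clamp between -0.014 and 0.014 m and y of box_dark in the frame of clamp between 0.006 and 0.013 m and z of box_dark in the frame of clamp between 0.016 and 0.024 m and angle between box_dark's own z axis and vertical below 0.1 rad and angle between the x axis of box_dark and the x axis of clamp, either way round below 0.12 rad and linear speed of box_dark below 0.01 m/s) or (horizontal distance between tile_red and order_tray below 0.03 m and x of box_red in the frame of clamp between -0.014 and 0.014 m and y of box_red in the frame of clamp between 0.006 and 0.013 m and z of box_red in the frame of clamp between 0.016 and 0.024 m and angle between box_red's own z axis and vertical below 0.1 rad and angle between the x axis of box_red and the x axis of clamp, either way round below 0.12 rad and linear speed of box_red below 0.01 m/s)) and value of joint pad between 0.005 and 0.016 m); the robot touches nothing.
It fails at once if another box is moved by more than 25 mm ((not (horizontal distance between tile_light and order_tray below 0.03 m) and distance of box_light from where it was at the start of the episode above 0.025 m) or (not (horizontal distance between tile_dark and order_tray below 0.03 m) and distance of box_dark from where it was at the start of the episode above 0.025 m) or (not (horizontal distance between tile_red and order_tray below 0.03 m) and distance of box_red from where it was at the start of the episode above 0.025 m)).
It fails at once if a sample tile is moved by more than 15 mm (distance of any of tile_light, tile_dark, tile_red from where it was at the start of the episode above 0.015 m).
It fails at once if a tool, the wooden ring, the can or the bottle is moved by more than 25 mm or tipped over (distance of any of glue, can, screwdriver, tape, hammer from where it was at the start of the episode above 0.025 m or angle between any of glue, can's own z axis and vertical above 0.6 rad).
It also fails if it takes over 70 s, if anything falls off the work surface, if the arm or the gripper's body presses on something with over 40 N, if the wrist force passes 120 N, or if a joint passes its speed limit or range.

## Working session

There is one attempt and no reset: what is moved stays moved. The work goes in short steps, Python scripts to look and compute and a tool call to move; the robot and the scene stay as the last step left them, time stands still between calls to the robot, and variables do not carry over. Pictures are saved under pics/ and viewed, about 8 in all and at most 12, crops included, and the job is handed in when it is done.

Besides the shell and the picture viewer there is one more tool, called after "Emit:" by a JSON object that holds its "method" and its "body", one argument or row to a line. arm_command: Moves the arm, as the interface text tells. Its arguments: {"type":"object","properties":{"commands":{"type":"array"}},"required":["commands"]}

```bash
mkdir -p pics; ls
python3 - <<'E'
from plant import *
import cv2
for n in("scene","top"):
    s=snapshot(n); cv2.imwrite(f"pics/{n}0.png",s["frame"]); print(n,s["fov_y"],s["cx"],s["cy"],s["world_to_cam"].tolist() if hasattr(s["world_to_cam"],'tolist') else s["world_to_cam"], [k for k in s])
print(get_obs())
E
```

```text
pics
scene 55.38571302582127 317.92791966807266 202.7555829438687 [[-0.6185405034474548, 0.7857179960962933, -0.0074078475547305084, 0.42740288293653067], [-0.6647256138641839, -0.518218103518109, 0.5381355363279573, 0.32655629105556644], [0.41898389452084284, 0.33778281157649137, 0.8428257639249218, -1.293545333756815], [0.0, 0.0, 0.0, 1.0]] ['frame', 'fov_y', 'cx', 'cy', 'world_to_cam']
top 55.56993638992209 314.82935622185266 201.66049264564313 [[-0.0013657901091978163, -0.9999984732796824, 0.0010899796703604122, -0.045877250037501247], [0.9845259824416479, -0.0011536551666737787, 0.17523486804019428, -0.6321605990253432], [-0.17523334304488267, 0.0013124473553588986, 0.9845260549966434, -1.1275472832201558], [0.0, 0.0, 0.0, 1.0]] ['frame', 'fov_y', 'cx', 'cy', 'world_to_cam']
{'clock': 0.1, 'joint_pos': array([ 8.07942252e+01,  2.05880008e+01,  6.41364948e-01, -1.88581033e-02,
       -7.01364214e+01, -1.65063029e+01]), 'qvel': array([ 0.0667168 , -0.06065912,  0.19587289,  0.12306327,  0.09908994,
       -0.00450016]), 'tau': array([-1.35461280e-03, -5.84165025e+01,  2.93752956e+01,  7.01539725e+00,
        1.01999397e-02, -5.23724441e-05]), 'tool_pos': array([0.29268473, 0.60777357, 0.22572309]), 'orientation': array([   4.45862719,   89.91507112, -111.25987109]), 'force': array([ 0.18602499, -0.85677626, -0.01748525]), 'moment': array([ 0.01766302,  0.00600237, -0.0322102 ]), 'opening': 0.08761703019781583}
```

View pics/top0.png

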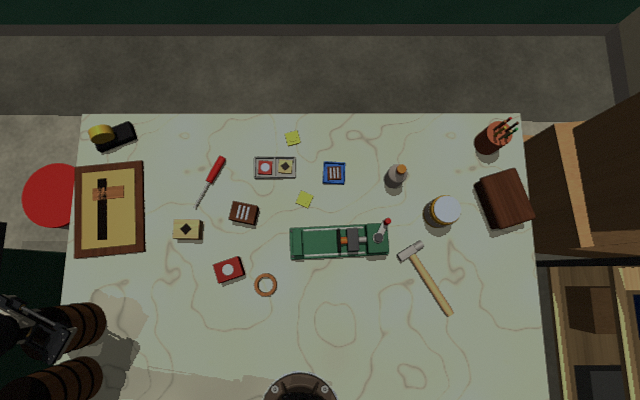

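View pics/scene0.png

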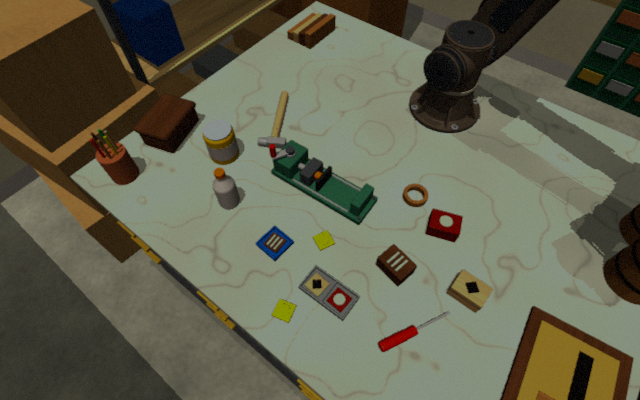

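The tray tile looks dark with three stripes in top (334,173) and scene (275,243). There are three candidate boxes in the top view: pale with diamond (187,230), dark with stripes (243,213) and red with disc (229,270). The dark striped one fits. I'll confirm it in an enlarged crop and measure.

```bash
cat > h.py <<'E'
from plant import *
import cv2, numpy as np
def cam(s):
    f=200/np.tan(np.radians(s["fov_y"]/2)); return f,s["cx"],s["cy"],np.array(s["world_to_cam"])
def plane(s,uv,z):
    f,cx,cy,T=cam(s); uv=np.atleast_2d(uv).astype(float)
    d=np.c_[(uv[:,0]-cx)/f,-(uv[:,1]-cy)/f,-np.ones(len(uv))]@T[:3,:3]
    o=-T[:3,:3].T@T[:3,3]; return o+d*((z-o[2])/d[:,2])[:,None]
def proj(s,P):
    f,cx,cy,T=cam(s); p=np.atleast_2d(P)@T[:3,:3].T+T[:3,3]
    return np.c_[cx+f*p[:,0]/-p[:,2],cy-f*p[:,1]/-p[:,2]]
def blobs(m,amin=30):
    n,l,st,c=cv2.connectedComponentsWithStats(m.astype(np.uint8))
    return [(l==i,st[i],c[i]) for i in range(1,n) if st[i][4]>=amin]
def rect(pts):  # xy points in m -> centre, size mm, angle
    (c,sz,a)=cv2.minAreaRect((np.array(pts)[:,:2]*1000).astype(np.float32)); return np.round(c,1),np.round(sz,1),round(a,1)
E
python3 - <<'E'
from h import *
s=snapshot("top"); im=s["frame"]
cv2.imwrite("pics/crop1.png",cv2.resize(im[140:300,175:400],None,fx=3.5,fy=3.5,interpolation=cv2.INTER_CUBIC))
H=cv2.cvtColor(im,cv2.COLOR_BGR2HSV); h,sa,v=cv2.split(H)
g=(h>55)&(h<85)&(sa>90)&(v<140)
g[:200]=0
for m,st,c in blobs(g):print("green",st,c)
w=np.zeros_like(g);w[190:235,215:270]=1
b=w&(v<110)&((h<20)|(h>165))
for m,st,c in blobs(b,10):
    ys,xs=np.nonzero(m);print("dark",st,c,rect(plane(s,np.c_[xs,ys],.045)))
r=((h<6)|(h>174))&(sa>150); 
for m,st,c in blobs(r,6):print("red",st,c,plane(s,c,.132)[0])
print("v samples",H[213,236:252].tolist())
E
```

```text
green [ 290  224   99   35 1882] [333.59298618 242.44792774]
green [340 230   7   7  42] [342.66666667 232.80952381]
green [   0  249   66   60 2831] [ 32.53797245 276.68950901]
green [  0 345  53  45 951] [ 17.69505783 365.11356467]
dark [229 201  30  24 454] [243.66519824 212.83039648] (array([599.2, 176.1]), array([86.5, 62.9]), 78.5)
red [507 117   5   5   9] [508.77777778 118.88888889] [ 0.87287823 -0.63523832  0.132     ]
red [499 123   7   5   9] [502. 125.] [ 0.85336859 -0.6129521   0.132     ]
red [206 156  19  27 200] [215.535 169.05 ] [0.71687829 0.24702767 0.132     ]
red [259 161  13  14  89] [265.33707865 167.62921348] [0.72105924 0.09981433 0.132     ]
red [  22  163   53   65 2756] [ 49.48403483 195.18940493] [0.63865112 0.72833497 0.132     ]
red [475 183   5   4   8] [476.875 184.5  ] [ 0.66921531 -0.52288911  0.132     ]
red [143 192   1   8   8] [143.  195.5] [0.63741214 0.45528735 0.132     ]
red [478 193   6   4   8] [481.125 194.375] [ 0.63962446 -0.53307329  0.132     ]
red [480 198   3   5   7] [480.85714286 199.71428571] [ 0.6237478  -0.53104996  0.132     ]
red [484 201   3   3   6] [485.         202.16666667] [ 0.61646758 -0.5425636   0.132     ]
red [487 205   4   3   6] [488.66666667 206.        ] [ 0.60513063 -0.55233122  0.132     ]
red [384 218   7   7  34] [386.76470588 221.23529412] [ 0.56088358 -0.25424837  0.132     ]
red [491 220   3   3   6] [491.83333333 221.        ] [ 0.56119453 -0.55789764  0.132     ]
red [144 234   1   9   9] [144. 238.] [0.51342078 0.44276469 0.132     ]
red [213 257  32  26 416] [228.89182692 269.32451923] [0.4247732  0.19633961 0.132     ]
v samples [[11, 131, 78], [100, 11, 142], [93, 18, 143], [5, 37, 89], [10, 195, 64], [12, 13, 101], [100, 20, 151], [10, 13, 115], [10, 129, 73], [11, 124, 76], [105, 11, 138], [96, 18, 141], [8, 32, 87], [10, 188, 65], [11, 170, 69], [11, 160, 70]]
```

View pics/crop1.png

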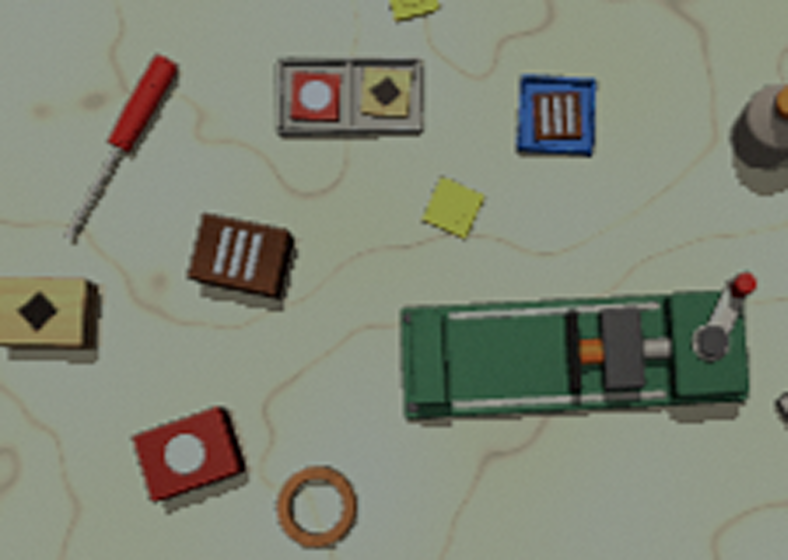

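The crop confirms the order: the tray tile at top (334,173) is dark with three stripes, and it matches the dark box at (243,213). The clamp's fixed jaw is on the left at about (296,242), the pad is near (338,241), and the knob is at (387,221). Next I'll locate the points that matter.

Run:
```python
from h import *
s=snapshot("top")
def C(n,u,v,z):
    p=plane(s,[175+(u+.5)/3.5-.5,140+(v+.5)/3.5-.5],z)[0]; print(n,np.round(p[:2]*1000,1)); return p[:2]
b=[C("box",*q,.045) for q in((204,213),(288,230),(272,297),(188,275))]
print("box c",np.mean(b,0), "len",np.linalg.norm(b[0]-b[1]),np.linalg.norm(b[0]-b[3]))
C("jaw in top",442,308,.07);C("jaw in bot",447,410,.07);C("jaw out top",403,308,.07);C("jaw out bot",407,410,.07)
C("hub",711,341,.094);C("knob",743,283,.132)
C("gear TL",672,293,.075);C("gear TR",741,291,.075);C("gear BR",748,396,.075);C("gear BL",674,399,.075)
C("pad top",571,311,.066);C("pad bot",575,401,.066)
```

```text
box [638.  211.1]
box [622.5 135.2]
box [562.  147.9]
box [581.9 223.3]
box c [0.6011015  0.17936306] len 0.07750867105419855 0.057497239227017036
jaw in top [549.3  -4.3]
jaw in bot [461.5  -9. ]
jaw out top [549.4  29.6]
jaw out bot [461.6  25.3]
hub [ 518.4 -233.3]
knob [ 563.  -254.8]
gear TL [ 561.6 -203.9]
gear TR [ 563.3 -263.8]
gear BR [ 472.9 -266.7]
gear BL [ 470.4 -203.3]
pad top [ 547.  -116.6]
pad bot [ 469.2 -119.1]
```

```bash
cat >> h.py <<'E'
from scipy.spatial.transform import Rotation as Ro
def pose():
    o=get_obs(); return np.array(o["tool_pos"]),Ro.from_euler("xyz",o["orientation"],degrees=True).as_matrix(),o
def plan(target,zang=None,step=55,p=None,nmax=5,open_=100):
    """rows to go in a straight line to target (m); zang = wanted heading of tool z (deg, mod 180)"""
    p0,R,o=pose(); p=p0 if p is None else p
    d=(np.array(target)-p)*1000; a=np.degrees(np.arctan2(R[1,2],R[0,2]))
    t=0 if zang is None else (zang-a+90)%180-90     # world yaw change
    n=max(1,int(np.ceil(max(np.linalg.norm(d)/step,abs(t)/10))))
    print("tcp",np.round(p*1000,1),"zang",round(a,1),"tilt",np.round(R[2,0],4),"open",round(o["opening"]*1000,1),"F",np.round(o["force"],1),"t",round(o["clock"],2),"rows",n)
    for i in range(min(n,nmax)):
        Rt=Ro.from_euler("z",t*i/n,degrees=True).as_matrix()@R
        q=Rt.T@(d/n); print(*[round(x,1) for x in q],round(-t/n,1),open_,sep=", ")
E
python3 - <<'E'
from h import *
plan([.601,.179,.2],-11.5)
E
```

```text
tcp [292.8 607.9 226. ] zang -115.7 tilt -1.0 open 87.9 F [ 0.   0.6 -0.7] t 0.2 rows 10
2.6, 46.4, 25.3, 7.6, 100
2.6, 49.3, 18.9, 7.6, 100
2.6, 51.4, 12.3, 7.6, 100
2.6, 52.5, 5.4, 7.6, 100
2.6, 52.8, -1.6, 7.6, 100
```

Emit:
{"method": "arm_command", "body": {
  "commands": [2.6,46,25,7.6,100,2.6,49,19,7.6,100,2.6,51,12,7.6,100,2.6,52.5,5.4,7.6,100,2.6,53,-1.6,7.6,100]
}}

```text
clock: 0.82
tool_pos: [0.4464, 0.3899, 0.2112]
orientation: [46.5, 89.9, -108.1]
force: [0.5, 0.3, 0.2]
opening: 0.0877
```

Run:
```python
from h import *
plan([.601,.179,.2],-11.5)
```

```text
tcp [446.4 389.9 211.2] zang -154.5 tilt -1.0 open 87.7 F [0.5 0.3 0.2] t 0.82 rows 5
2.3, 51.4, -9.8, 7.4, 100
2.3, 49.7, -16.3, 7.4, 100
2.3, 47.2, -22.6, 7.4, 100
2.3, 43.9, -28.5, 7.4, 100
2.3, 39.8, -33.9, 7.4, 100
```

Tracking is good.

Emit:
{"method": "arm_command", "body": {
  "commands": [2.3,51.4,-10,7.4,100,2.3,49.7,-16.3,7.4,100,2.3,47.2,-22.6,7.4,100,2.3,44,-28.5,7.4,100,2.3,40,-34,7.4,100]
}}

```text
clock: 1.45
tool_pos: [0.6034, 0.1697, 0.1999]
orientation: [89.0, 89.9, -103.7]
force: [0.9, 0.1, 0.3]
opening: 0.0875
```

Run:
```python
from h import *
plan([.601,.179,.1],-11.5)
s=snapshot("wrist"); print(s["fov_y"],s["cx"],s["cy"])
cv2.imwrite("pics/w1.png",s["frame"])
```

```text
tcp [603.4 169.7 199.9] zang 167.3 tilt -1.0 open 87.5 F [0.9 0.1 0.3] t 1.45 rows 2
49.9, -4.4, 2.2, -0.6, 100
49.9, -4.4, 2.1, -0.6, 100
65.70646984690485 320.4145894536645 194.18519078863113
```

View pics/w1.png

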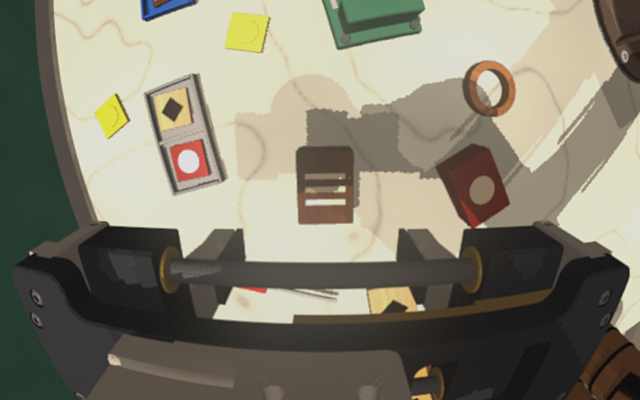

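The wrist view shows the dark striped box square between the fingers at about (325,185), with the clamp's fixed-jaw end at top (375,15). I'll measure both with fisheye rays.

```bash
cat >> h.py <<'E'
def wplane(s,uv,z):
    f,cx,cy,T=cam(s); uv=np.atleast_2d(uv).astype(float)-[cx,cy]
    r=np.linalg.norm(uv,axis=1); th=r/ s_f(s); k=np.sin(th)/np.maximum(r,1e-9)
    d=np.c_[uv[:,0]*k,-uv[:,1]*k,-np.cos(th)]@T[:3,:3]
    o=-T[:3,:3].T@T[:3,3]; return o+d*((z-o[2])/d[:,2])[:,None]
def s_f(s): return 200/np.tan(np.radians(s["fov_y"]/2))
def wproj(s,P):
    f,cx,cy,T=cam(s); p=np.atleast_2d(P)@T[:3,:3].T+T[:3,3]
    r=np.hypot(p[:,0],p[:,1]); th=np.arctan2(r,-p[:,2]); return np.c_[cx+f*th*p[:,0]/r,cy-f*th*p[:,1]/r]
E
python3 - <<'E'
from h import *
s=snapshot("wrist"); im=s["frame"]
T=np.array(s["world_to_cam"]);print("cam",-T[:3,:3].T@T[:3,3],"axis",-T[2,:3])
# predicted corners of top & bottom from the top-view estimate
c=np.array([.601,.179]);a=np.radians(-11.5);R=np.array([[np.cos(a),-np.sin(a)],[np.sin(a),np.cos(a)]])
for z in(0,.045):
    P=[np.r_[c+R@np.array(q),z] for q in((.03,.04),(-.03,.04),(-.03,-.04),(.03,-.04))]
    print(z,np.round(wproj(s,P)).tolist())
crop=cv2.resize(im[130:240,270:400],None,fx=4.5,fy=4.5,interpolation=cv2.INTER_CUBIC)
crop=cv2.convertScaleAbs(crop,alpha=1.6,beta=20)
cv2.imwrite("pics/w1c.png",crop)
E
```

```text
cam [0.58860433 0.09307358 0.35796799] axis [ 0.06245267  0.26962265 -0.96093876]
0 [[303.0, 213.0], [352.0, 212.0], [351.0, 147.0], [300.0, 148.0]]
0.045 [[301.0, 227.0], [356.0, 225.0], [356.0, 152.0], [297.0, 154.0]]
```

View pics/w1c.png

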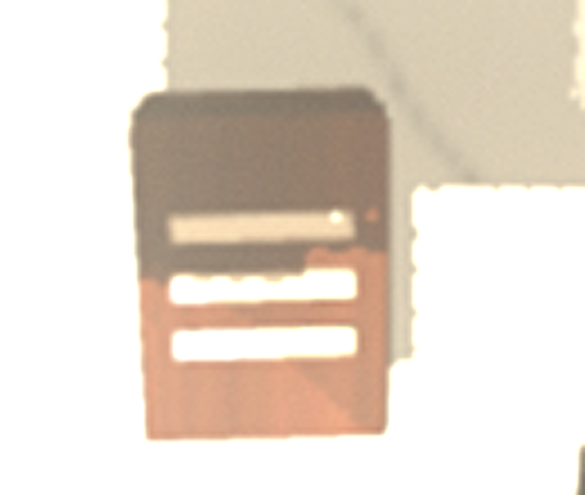

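Run:
```python
from h import *
s=snapshot("wrist")
uv=np.array([(132,112),(389,110),(386,434),(147,438)])/4.5+[270,130]-.4
P=wplane(s,uv,.045)*1000;print(np.round(P,1),P.mean(0))
print(np.degrees(np.arctan2(*(P[3]-P[0])[:2])),np.degrees(np.arctan2(*(P[2]-P[1])[:2])))
plan([.602,.179,.08],-11.5)
```

```text
[[619.4 137.   45. ]
 [562.3 149.5  45. ]
 [578.3 226.8  45. ]
 [635.  214.8  45. ]] [598.74471333 182.0211414   45.        ]
11.352306824796818 11.650361058993392
tcp [603.4 168.8 199.2] zang 167.2 tilt -1.0 open 87.2 F [-0.6  0.8  0.2] t 1.6 rows 3
39.7, -3.3, 1.2, -0.4, 100
39.7, -3.4, 1.1, -0.4, 100
39.7, -3.4, 1.1, -0.4, 100
```

Run:
```python
from h import *
plan([.600,.181,.012],-11.5)
```

```text
tcp [603.4 168.8 199.2] zang 167.2 tilt -1.0 open 87.2 F [-0.6  0.8  0.2] t 1.6 rows 4
46.8, -2.9, 1.5, -0.3, 100
46.8, -2.9, 1.4, -0.3, 100
46.8, -3.0, 1.4, -0.3, 100
46.8, -3.0, 1.4, -0.3, 100
```

Emit:
{"method": "arm_command", "body": {
  "commands": [30,-6,3,-0.3,100,40,-6,2.7,-0.3,100,40,0,0,-0.3,100,40,0,0,-0.3,100,0,0,0,0,100]
}}

```text
clock: 2.22
tool_pos: [0.5995, 0.1852, 0.0469]
orientation: [153.6, 89.9, -37.6]
force: [0.0, -0.7, 1.0]
opening: 0.0876
```

Run:
```python
from h import *
plan([.600,.181,.012],-11.5)
```

```text
tcp [599.5 185.2  46.9] zang 168.8 tilt -1.0 open 87.6 F [ 0.  -0.7  1. ] t 2.23 rows 1
34.9, 4.0, -1.3, 0.3, 100
```

Emit:
{"method": "arm_command", "body": {
  "commands": [25,4,-1,0,100,10,0,0,0,100,0,0,0,0,0,0,0,0,0,0,0,0,0,0,0]
}}

```text
clock: 2.85
tool_pos: [0.6037, 0.1853, 0.0192]
orientation: [-150.4, 89.4, 18.8]
force: [0.3, 0.2, 0.1]
opening: 0.0633
```

Emit:
{"method": "arm_command", "body": {
  "commands": [0,0,0,0,0,0,0,0,0,0,0,0,0,0,0]
}}

```text
clock: 3.22
tool_pos: [0.6038, 0.1854, 0.0199]
orientation: [-148.5, 89.3, 20.6]
force: [-0.1, -0.3, -0.9]
opening: 0.0597
```

Emit:
{"method": "arm_command", "body": {
  "commands": [-30,0,0,0,0,-40,0,0,0,0,-40,0,0,0,0,-30,0,0,0,0]
}}

```text
clock: 3.72
tool_pos: [0.6001, 0.1834, 0.1596]
orientation: [-175.6, 89.8, -6.5]
force: [1.3, -0.6, -2.1]
opening: 0.0598
```

Run:
```python
from h import *
plan([.508,-.050,.155],3.1,open_=0)
```

```text
tcp [600.1 183.4 159.6] zang 169.1 tilt -1.0 open 59.8 F [ 1.3 -0.6 -2.1] t 3.73 rows 5
0.9, 49.3, 9.2, -2.8, 0
0.9, 48.8, 11.6, -2.8, 0
0.9, 48.2, 14.0, -2.8, 0
0.9, 47.4, 16.4, -2.8, 0
0.9, 46.6, 18.7, -2.8, 0
```

Box is held (weight −2 N). Go over the clamp.

Emit:
{"method": "arm_command", "body": {
  "commands": [1,49,9,-2.8,0,1,49,11.6,-2.8,0,1,48,14,-2.8,0,1,47.5,16.4,-2.8,0,1,46.6,18.7,-2.8,0]
}}

```text
clock: 4.35
tool_pos: [0.5087, -0.0529, 0.1564]
orientation: [-169.1, 89.5, 14.7]
force: [0.5, -0.4, -1.9]
opening: 0.0598
```

Emit:
{"method": "arm_command", "body": {
  "commands": [0,0,0,0,0]
}}

```text
clock: 4.47
tool_pos: [0.5068, -0.0554, 0.1563]
orientation: [-167.7, 89.5, 16.0]
force: [0.8, 0.0, -1.6]
opening: 0.0601
```

Run:
```python
from h import *
plan([.508,-.050,.155],3.1,open_=0)
s=snapshot("wrist"); im=s["frame"]
cv2.imwrite("pics/w2.png",cv2.convertScaleAbs(im,alpha=1.3,beta=10))
```

```text
tcp [506.8 -55.4 156.3] zang -176.4 tilt -1.0 open 60.1 F [ 0.8  0.  -1.6] t 4.47 rows 1
1.3, -5.3, -1.5, 0.5, 0
```

View pics/w2.png

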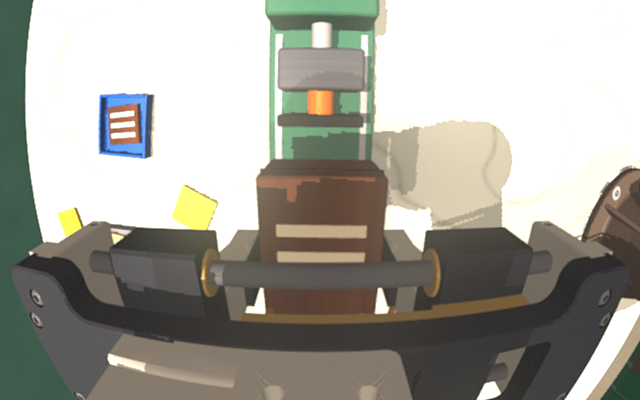

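Wrist view: the box is held square, with its near top edge from (259,178) to (386,175). The pad is at (278–363,120), the bed's side edges are at columns 269 and 375, and the gearbox is at the top. The offsets follow from these.

Run:
```python
from h import *
s=snapshot("wrist");T=np.array(s["world_to_cam"]);print("cam",-T[:3,:3].T@T[:3,3])
P=wplane(s,[(259,178),(386,175)],.181)*1000;print("near edge",P,np.linalg.norm(P[0]-P[1]))
m=P.mean(0)[:2];d=(P[0]-P[1])[:2];d/=np.linalg.norm(d);print("box yaw",np.degrees(np.arctan2(d[1],d[0])),"centre",m+40*np.array([-d[1],d[0]]))
B=wplane(s,[(269,150),(375,150),(271,40),(377.5,40)],.02)*1000;print("bed edges",B[:,:2])
Q=wplane(s,[(278,126),(363,126)],.066)*1000;print("pad",Q[:,:2],Q.mean(0))
Q=wplane(s,[(278,126),(363,126)],.02)*1000;print("pad if bottom",Q.mean(0))
o=pose();print(o[0])
```

```text
cam [ 0.51138806 -0.1292806   0.31480617]
near edge [[ 538.08732972  -95.59333271  181.        ]
 [ 481.19950351 -100.78496426  181.        ]] 57.124231359718
box yaw 5.214417558311382 centre [506.00808959 -58.35468605]
bed edges [[ 560.86171471  -83.61592239]
 [ 458.50525352  -90.40363053]
 [ 564.55408106 -190.55344023]
 [ 464.36008358 -197.26203526]]
pad [[ 546.50777587 -110.75702344]
 [ 478.35079681 -115.19982063]] [ 512.42928634 -112.97842203   66.        ]
pad if bottom [ 512.62179051 -109.96442923   20.        ]
[ 0.50856409 -0.05347012  0.15658706]
```

Run:
```python
from h import *
plan([.508,-.0475,.075],3.1,open_=0,step=30)
```

```text
tcp [508.6 -53.5 156.6] zang -176.3 tilt -1.0 open 59.9 F [ 0.4  0.3 -1.1] t 4.58 rows 3
27.2, -1.9, 0.3, 0.2, 0
27.2, -1.9, 0.3, 0.2, 0
27.2, -1.9, 0.3, 0.2, 0
```

Emit:
{"method": "arm_command", "body": {
  "commands": [5,-6,1,0.5,0,25,0,0,0,0,25,0,0,0,0,20,0,0,0,0,0,0,0,0,0]
}}

```text
clock: 5.2
tool_pos: [0.5099, -0.0413, 0.0785]
orientation: [-167.2, 89.4, 16.2]
force: [0.6, 0.1, -1.3]
opening: 0.0598
```

Run:
```python
from h import *
plan([.508,-.0475,.042],3.1,open_=0,step=15)
```

```text
tcp [509.9 -41.3  78.5] zang -176.6 tilt -0.9999 open 59.8 F [ 0.6  0.1 -1.3] t 5.2 rows 3
12.1, 2.0, 0.9, 0.1, 0
12.1, 2.0, 0.9, 0.1, 0
12.1, 2.0, 0.9, 0.1, 0
```

Emit:
{"method": "arm_command", "body": {
  "commands": [0,8,1,0.2,0,0,0,0,0,0]
}}

```text
clock: 5.45
tool_pos: [0.5105, -0.0486, 0.0794]
orientation: [-168.6, 89.3, 14.7]
force: [0.6, 0.5, -0.5]
opening: 0.0595
```

Emit:
{"method": "arm_command", "body": {
  "commands": [12,0,0,0,0,0,0,0,0,0]
}}

```text
clock: 5.7
tool_pos: [0.5112, -0.0486, 0.0677]
orientation: [-168.2, 89.2, 15.0]
force: [-0.6, 0.5, -1.5]
opening: 0.0596
```

Run:
```python
from h import *
plan([.508,-.0475,.042],3.1,open_=0,step=15)
```

```text
tcp [511.2 -48.6  67.7] zang -176.8 tilt -0.9999 open 59.6 F [-0.6  0.5 -1.5] t 5.7 rows 2
12.8, -0.6, 1.7, 0.1, 0
12.8, -0.6, 1.7, 0.1, 0
```

Emit:
{"method": "arm_command", "body": {
  "commands": [12,0,4,0,0,0,0,0,0,0]
}}

```text
clock: 5.95
tool_pos: [0.5069, -0.0488, 0.0547]
orientation: [-167.9, 89.2, 15.3]
force: [1.0, -0.1, -1.0]
opening: 0.0594
```

Emit:
{"method": "arm_command", "body": {
  "commands": [10,0,1.5,0,0,0,0,0,0,0]
}}

```text
clock: 6.2
tool_pos: [0.5054, -0.0489, 0.0439]
orientation: [-168.1, 89.2, 15.1]
force: [-0.8, -0.4, -1.1]
opening: 0.0601
```

Run:
```python
from h import *
plan([.508,-.0475,.040],3.1,open_=0,step=15)
```

```text
tcp [505.4 -48.9  43.9] zang -176.8 tilt -0.9999 open 60.1 F [-0.8 -0.4 -1.1] t 6.2 rows 1
4.0, -1.2, -2.6, 0.1, 0
```

Emit:
{"method": "arm_command", "body": {
  "commands": [3,0,-3,0,0,1,0,0,0,0]
}}

```text
clock: 6.45
tool_pos: [0.5091, -0.0486, 0.0399]
orientation: [-168.8, 89.2, 14.4]
force: [-0.8, -0.6, -1.5]
opening: 0.0601
```

Run:
```python
from h import *
plan([.508,-.0475,.040],3.1,open_=0,step=15)
s=snapshot("top");cv2.imwrite("pics/t2.png",cv2.resize(s["frame"][200:270,270:400],None,fx=6,fy=6,interpolation=cv2.INTER_CUBIC))
```

```text
tcp [509.1 -48.6  39.9] zang -176.8 tilt -0.9999 open 60.1 F [-0.8 -0.6 -1.5] t 6.45 rows 1
-0.1, -1.2, 1.0, 0.1, 0
```

Emit:
{"method": "arm_command", "body": {
  "commands": [2,0,1,0,0,1,0,0,0,0]
}}

```text
clock: 6.75
tool_pos: [0.509, -0.0487, 0.0394]
orientation: [-172.1, 89.1, 11.2]
force: [-4.2, 3.2, 11.7]
opening: 0.06
```

Emit:
{"method": "arm_command", "body": {
  "commands": [2,0,0,0,0,0,0,0,0,0]
}}

```text
clock: 7.0
tool_pos: [0.5092, -0.0486, 0.04]
orientation: [-173.3, 89.0, 10.0]
force: [-0.0, -0.8, -2.1]
opening: 0.06
```

Touched the bed at about z 39.5. Release.

Emit:
{"method": "arm_command", "body": {
  "commands": [1,0,0,0,100,0,0,0,0,100,0,0,0,0,100,0,0,0,0,100]
}}

```text
clock: 7.5
tool_pos: [0.5097, -0.0485, 0.0389]
orientation: [-173.4, 89.0, 9.9]
force: [0.3, -0.0, -0.0]
opening: 0.0871
```

Emit:
{"method": "arm_command", "body": {
  "commands": [-20,0,0,0,100,-50,0,0,0,100,-50,0,0,0,100,-50,0,0,0,100]
}}

```text
clock: 8.0
tool_pos: [0.504, -0.0497, 0.209]
orientation: [-178.9, 89.6, 4.4]
force: [0.5, -0.1, -0.4]
opening: 0.0878
```

Run:
```python
from h import *
plan([.563,-.2,.2],open_=100)
s=snapshot("wrist");cv2.imwrite("pics/w3.png",cv2.convertScaleAbs(s["frame"],alpha=1.3,beta=10))
```

```text
tcp [504.  -49.7 209. ] zang -176.7 tilt -1.0 open 87.8 F [ 0.5 -0.1 -0.4] t 8.0 rows 3
3.1, 51.1, -16.7, 0.0, 100
3.1, 51.1, -16.7, 0.0, 100
3.1, 51.1, -16.7, 0.0, 100
```

View pics/w3.png

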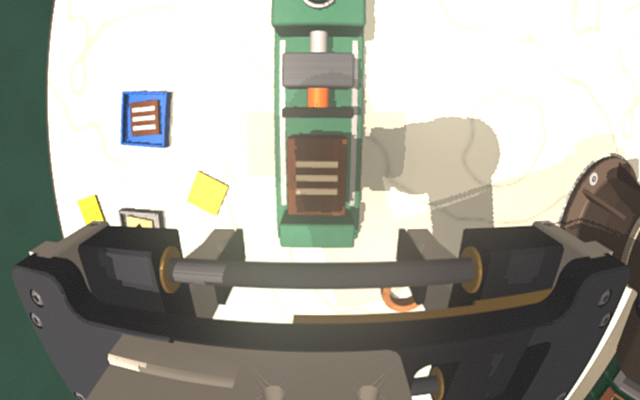

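The box stands square at (317,177) between the pad (row 112) and the fixed jaw (row 215). On to the knob.

Run:
```python
from h import *
plan([.5625,-.255,.21],3,step=50)
```

```text
tcp [507.5 -49.8 216.4] zang -176.6 tilt -0.9999 open 87.6 F [3.6 0.2 8.7] t 8.05 rows 5
1.4, 41.6, -8.5, 0.1, 100
1.4, 41.6, -8.6, 0.1, 100
1.4, 41.6, -8.7, 0.1, 100
1.4, 41.6, -8.7, 0.1, 100
1.4, 41.6, -8.8, 0.1, 100
```

Emit:
{"method": "arm_command", "body": {
  "commands": [1,42,-8.5,0,100,1,42,-8.5,0,100,1,42,-8.5,0,100,1,42,-9,0,100,1,36,-9,0,100]
}}

```text
clock: 8.68
tool_pos: [0.5664, -0.254, 0.2148]
orientation: [-178.6, 88.6, 5.1]
force: [0.9, 0.0, 0.5]
opening: 0.0874
```

Emit:
{"method": "arm_command", "body": {
  "commands": [0,0,0,0,100]
}}

```text
clock: 8.8
tool_pos: [0.5665, -0.2561, 0.2134]
orientation: [-178.1, 88.7, 5.5]
force: [-0.1, -0.0, -0.3]
opening: 0.0874
```

Run:
```python
from h import *
plan([.5625,-.255,.16],3,step=50)
s=snapshot("wrist");cv2.imwrite("pics/w4.png",s["frame"])
h,sa,v=cv2.split(cv2.cvtColor(s["frame"],cv2.COLOR_BGR2HSV))
for m,st,c in blobs(((h<7)|(h>173))&(sa>150)&(v>60),25): print(st,c,wplane(s,c,.132)[0],wplane(s,c,.115)[0])
print(wproj(s,[[.5625,-.255,.132],[.5625,-.255,.09],[.518,-.234,.094]]))
t=snapshot("top");h,sa,v=cv2.split(cv2.cvtColor(t["frame"],cv2.COLOR_BGR2HSV))
```

```text
tcp [ 566.5 -256.1  213.4] zang -176.5 tilt -0.9997 open 87.4 F [-0.1 -0.  -0.3] t 8.8 rows 2
26.7, -0.7, 2.6, 0.3, 100
26.7, -0.7, 2.6, 0.3, 100
[[327.57951626 201.09695578]
 [327.59742132 187.59791739]
 [372.34099817 212.92818124]]
```

View pics/w4.png

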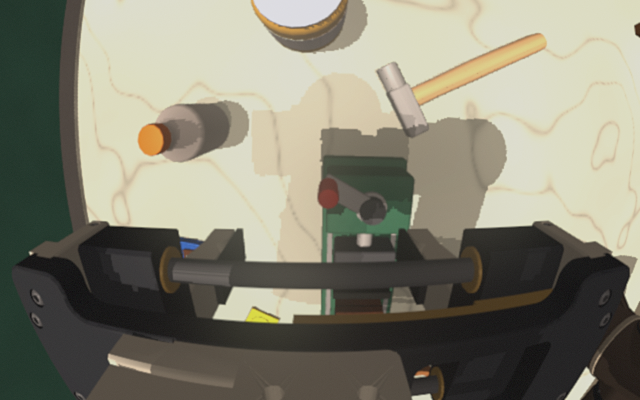

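The view shows the red knob at (328,193), the hub at (372,207), the bottle at (180,133), the can at (300,10) and the hammer at (410,100), all clear of the path. I'll refine the knob and hub numerically.

Run:
```python
from h import *
s=snapshot("wrist");im=s["frame"]
h,sa,v=cv2.split(cv2.cvtColor(im,cv2.COLOR_BGR2HSV))
w=np.zeros(h.shape,bool);w[165:225,300:350]=1
for m,st,c in blobs(w&((h<9)|(h>170))&(sa>90),15):
    ys,xs=np.nonzero(m);print(st,c)
    for r in range(st[1],st[1]+st[3],3):
        x=xs[ys==r]; print(r,x.min(),x.max(),round(float(v[r,x].mean())),end="; ")
    print()
g=(w|True)&(sa<60)&(v<75); q=np.zeros_like(w);q[190:228,352:392]=1
for m,st,c in blobs(g&q,30): print("hub",st,c)
for uv in[(372,207)]:print(wplane(s,uv,.094))
```

```text
[318 176  21  30 480] [327.67083333 191.22083333]
176 327 327 100; 179 322 334 99; 182 320 335 98; 185 320 336 98; 188 319 336 113; 191 318 337 121; 194 318 337 122; 197 318 337 122; 200 319 336 121; 203 321 334 120; 
hub [375 190  17  11 104] [385.98076923 193.77884615]
hub [359 195  28  25 486] [372.16666667 207.50617284]
[[ 0.51849106 -0.23795386  0.094     ]]
```

Emit:
{"method": "arm_command", "body": {
  "commands": [30,0,4,0.3,100,0,0,0,0,100]
}}

```text
clock: 9.2
tool_pos: [0.5628, -0.252, 0.1845]
orientation: [-177.7, 88.5, 5.8]
force: [1.1, 0.0, -0.5]
opening: 0.0873
```

Run:
```python
from h import *
plan([.5625,-.258,.103],3,step=30)
```

```text
tcp [ 562.8 -252.   184.5] zang -176.5 tilt -0.9997 open 87.3 F [ 1.1  0.  -0.5] t 9.2 rows 3
27.2, 2.0, 0.9, 0.2, 100
27.2, 2.0, 0.9, 0.2, 100
27.2, 2.0, 0.9, 0.2, 100
```

Emit:
{"method": "arm_command", "body": {
  "commands": [20,8,0.5,0,100,20,2,0.5,0,100,15,2,0.5,0,100,10,2,0.5,0,100,0,0,0,0,100]
}}

```text
clock: 9.82
tool_pos: [0.5673, -0.2644, 0.1244]
orientation: [175.6, 88.1, -0.5]
force: [-0.1, -0.7, 0.3]
opening: 0.0875
```

Run:
```python
from h import *
plan([.5625,-.258,.102],3,step=30)
s=snapshot("wrist");im=s["frame"]
h,sa,v=cv2.split(cv2.cvtColor(im,cv2.COLOR_BGR2HSV))
w=np.zeros(h.shape,bool);w[150:300,280:400]=1
for m,st,c in blobs(w&((h<9)|(h>170))&(sa>90),60): print(st,c)
print(wproj(s,[[.5625,-.258,.132],[.5625,-.258,.09]]))
```

```text
tcp [ 567.3 -264.4  124.4] zang -176.1 tilt -0.9994 open 87.5 F [-0.1 -0.7  0.3] t 9.82 rows 1
22.2, -6.8, 5.1, 0.9, 100
[ 313  222   31   41 1051] [328.3396765  243.95813511]
[[328.05556607 259.34826639]
 [328.66914605 229.92214893]]
```

Emit:
{"method": "arm_command", "body": {
  "commands": [4,-6,6,0.5,100,11,-1,1,0,100,8,-1,1,0,100,0,0,0,0,100]
}}

```text
clock: 10.38
tool_pos: [0.5598, -0.2564, 0.1013]
orientation: [175.3, 87.9, -1.4]
force: [-0.7, -0.5, 0.6]
opening: 0.0878
```

Run:
```python
from h import *
plan([.5625,-.258,.100],3,step=30)
```

```text
tcp [ 559.8 -256.4  101.3] zang -176.7 tilt -0.9994 open 87.8 F [-0.7 -0.5  0.6] t 10.38 rows 1
1.4, 1.8, -2.6, 0.3, 100
```

Emit:
{"method": "arm_command", "body": {
  "commands": [0,2,-2.5,0,100,0,0,0,0,0,0,0,0,0,0,0,0,0,0,0,0,0,0,0,0]
}}

```text
clock: 11.0
tool_pos: [0.5632, -0.2587, 0.1019]
orientation: [174.7, 87.9, -2.0]
force: [0.1, 0.8, 0.3]
opening: 0.0534
```

Emit:
{"method": "arm_command", "body": {
  "commands": [0,0,0,0,0,0,0,0,0,0,0,0,0,0,0]
}}

```text
clock: 11.38
tool_pos: [0.5632, -0.2588, 0.102]
orientation: [174.7, 87.9, -2.0]
force: [0.2, -0.1, -0.4]
opening: 0.0232
```

Emit:
{"method": "arm_command", "body": {
  "commands": [0,0,0,0,0,0,0,0,0,0]
}}

```text
clock: 11.62
tool_pos: [0.563, -0.2587, 0.1021]
orientation: [174.6, 87.9, -2.1]
force: [0.5, 0.7, 0.5]
opening: 0.0171
```

```bash
cat > orbit.py <<'E'
from h import *
import sys,json
# TCP circle: centre stored once at the grasp; clockwise seen from above
p,R,o=pose()
if len(sys.argv)>1 and sys.argv[1]=="init":
    c=p[:2]-np.array([.0451,-.0214]); json.dump([*c,p[2]],open("c.json","w"))
c=json.load(open("c.json")); v=(p[:2]-c[:2])*1000
a=np.degrees(np.arctan2(v[1],v[0])); print("ang",round(a,1),"r",round(np.hypot(*v),1),"z",p[2].round(4),"F",o["force"].round(1),"M",o["moment"].round(2),"open",round(o["opening"]*1000,1),"t",o["clock"])
step=float(sys.argv[2]) if len(sys.argv)>2 else 20
n=int(sys.argv[3]) if len(sys.argv)>3 else 5
q=p.copy()
for i in range(1,n+1):
    t=np.radians(a-step*i); w=np.array([c[0]+.05*np.cos(t),c[1]+.05*np.sin(t),c[2]])
    d=R.T@((w-q)*1000); q=w; print(*d.round(1),0,0,sep=", ")
E
python3 orbit.py init 15
```

```text
ang -25.4 r 49.9 z 0.1021 F [0.5 0.7 0.5] M [ 0.14  0.28 -0.03] open 17.1 t 11.625
-0.2, 10.6, 7.6, 0, 0
-0.3, 8.2, 10.2, 0, 0
-0.4, 5.3, 11.9, 0, 0
-0.5, 2.0, 12.9, 0, 0
-0.5, -1.4, 13.0, 0, 0
```

Knob is gripped (17 mm opening, 18 mm knob). Start cranking.

Emit:
{"method": "arm_command", "body": {
  "commands": [0,10.6,7.6,0,0,0,8.2,10.2,0,0,0,5.3,12,0,0]
}}

```text
clock: 12.0
tool_pos: [0.5343, -0.2843, 0.1018]
orientation: [176.7, 87.9, 0.1]
force: [-0.7, 10.1, 8.1]
opening: 0.0174
```

```bash
python3 orbit.py x 20
```

```text
ang -70.8 r 49.7 z 0.1018 F [-0.7 10.1  8.1] M [4.02 0.63 0.17] open 17.4 t 12.0
-0.9, 2.0, 17.2, 0, 0
-0.6, -4.3, 16.8, 0, 0
-0.6, -9.8, 14.4, 0, 0
-0.4, -14.1, 10.2, 0, 0
-0.2, -16.7, 4.7, 0, 0
```

Emit:
{"method": "arm_command", "body": {
  "commands": [-0.5,2,17,0,0,-0.5,-4.3,17,0,0,-0.5,-10,14.4,0,0,0,-14,10,0,0,0,-16.7,4.7,0,0]
}}

```text
clock: 12.62
tool_pos: [0.4691, -0.2461, 0.1019]
orientation: [176.4, 87.3, -0.4]
force: [5.3, -2.3, -1.5]
opening: 0.0174
```

```bash
python3 orbit.py x 22
```

```text
ang -169.9 r 49.6 z 0.1019 F [ 5.3 -2.3 -1.5] M [-0.63 -1.39 -0.01] open 17.4 t 12.625
-0.2, -19.0, -1.0, 0, 0
0.3, -17.1, -8.4, 0, 0
0.6, -12.7, -14.2, 0, 0
0.8, -6.5, -17.9, 0, 0
0.9, 0.7, -19.0, 0, 0
```

Rotated 145° so far.

Emit:
{"method": "arm_command", "body": {
  "commands": [0,-19,-1,0,0,0.3,-17,-8.4,0,0,0.6,-12.7,-14,0,0,0.8,-6.5,-18,0,0,0.9,0.7,-19,0,0]
}}

```text
clock: 13.25
tool_pos: [0.5238, -0.1865, 0.1018]
orientation: [171.2, 87.5, -5.5]
force: [-3.3, -5.4, 4.0]
opening: 0.0176
```

```bash
python3 orbit.py x 22
```

```text
ang 83.4 r 51.2 z 0.1018 F [-3.3 -5.4  4. ] M [-2.13  1.84 -0.04] open 17.6 t 13.25
0.6, 8.0, -17.6, 0, 0
0.7, 13.0, -14.0, 0, 0
0.5, 17.3, -8.1, 0, 0
0.2, 19.1, -1.0, 0, 0
-0.1, 18.0, 6.2, 0, 0
```

Total 252° (−25.4° → 83.4° −360°).

Emit:
{"method": "arm_command", "body": {
  "commands": [0.6,8,-17.6,0,0,0.7,13,-14,0,0,0.5,17.3,-8,0,0,0,19,-1,0,0,0,18,6,0,0]
}}

```text
clock: 13.88
tool_pos: [0.5642, -0.2566, 0.102]
orientation: [174.7, 87.7, -1.8]
force: [-1.6, 4.2, 6.8]
opening: 0.0176
```

```bash
python3 orbit.py x 22
```

```text
ang -22.6 r 50.1 z 0.102 F [-1.6  4.2  6.8] M [1.6  0.93 0.08] open 17.6 t 13.875
-0.5, 15.1, 11.6, 0, 0
-0.6, 9.8, 16.4, 0, 0
-0.7, 2.9, 18.8, 0, 0
-0.7, -4.3, 18.6, 0, 0
-0.7, -11.0, 15.6, 0, 0
```

Emit:
{"method": "arm_command", "body": {
  "commands": [-0.5,15,11.6,0,0,-0.6,9.8,16.4,0,0,-0.7,2.9,18.8,0,0,-0.7,-4.3,18.6,0,0,-0.7,-11,15.6,0,0]
}}

```text
clock: 14.5
tool_pos: [0.4828, -0.2725, 0.102]
orientation: [-177.0, 87.3, 6.3]
force: [15.4, 12.2, -6.1]
opening: 0.0175
```

```bash
python3 orbit.py x 22
```

```text
ang -134.9 r 49.7 z 0.102 F [15.4 12.2 -6.1] M [ 4.19 -4.96  0.15] open 17.5 t 14.5
-0.5, -16.2, 10.0, 0, 0
-0.1, -18.9, 2.9, 0, 0
0.3, -18.6, -4.4, 0, 0
0.6, -15.6, -11.0, 0, 0
0.8, -10.3, -16.0, 0, 0
```

Emit:
{"method": "arm_command", "body": {
  "commands": [-0.5,-16,10,0,0,0,-19,3,0,0,0.3,-18.6,-4.4,0,0,0.6,-15.6,-11,0,0,0.8,-10,-16,0,0]
}}

```text
clock: 15.12
tool_pos: [0.4919, -0.194, 0.1017]
orientation: [-179.3, 87.2, 3.8]
force: [-4.6, 1.3, 9.1]
opening: 0.0175
```

```bash
python3 orbit.py x 18
python3 - <<'E'
from h import *
s=snapshot("wrist");cv2.imwrite("pics/w5.png",cv2.convertScaleAbs(s["frame"],alpha=1.2,beta=10))
s=snapshot("top");cv2.imwrite("pics/t5.png",cv2.resize(s["frame"][205:270,270:400],None,fx=6,fy=6,interpolation=cv2.INTER_CUBIC))
s=snapshot("scene");cv2.imwrite("pics/s5.png",cv2.resize(s["frame"][130:230,260:385],None,fx=6,fy=6,interpolation=cv2.INTER_CUBIC))
E
```

```text
ang 121.0 r 50.6 z 0.1017 F [-4.6  1.3  9.1] M [0.57 2.35 0.05] open 17.5 t 15.125
0.4, -4.6, -15.1, 0, 0
0.8, -0.2, -15.6, 0, 0
0.7, 4.6, -14.9, 0, 0
0.6, 9.0, -12.8, 0, 0
0.5, 12.5, -9.4, 0, 0
```

View pics/s5.png

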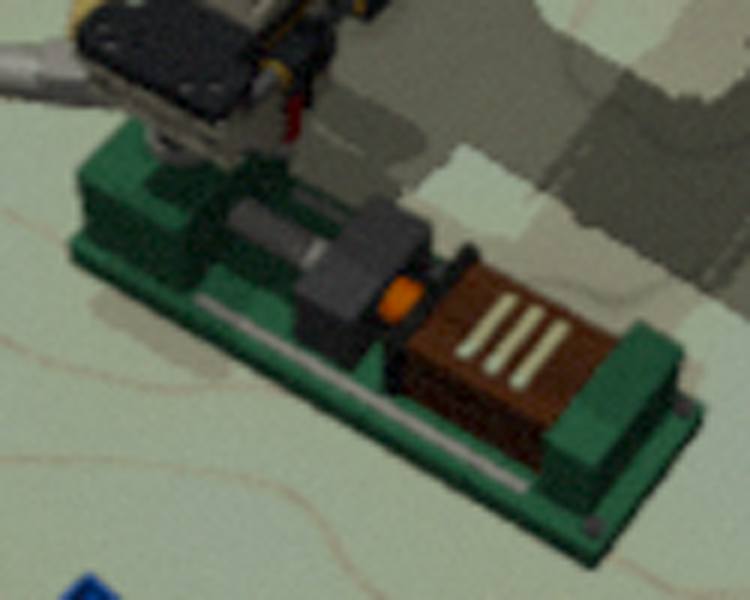

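The scene crop shows the box flat against the fixed jaw and the pad touching it, with orange still showing. Travel is 574°, or 32 mm. About 90° more should give about 10 mm of compression.

Emit:
{"method": "arm_command", "body": {
  "commands": [0.4,-4.6,-15,0,0,0.8,0,-15.6,0,0,0.7,4.6,-15,0,0,0.6,9,-12.8,0,0,0.5,12.5,-9.4,0,0]
}}

```text
clock: 15.9
tool_pos: [0.5606, -0.2096, 0.102]
orientation: [-172.6, 87.3, 10.5]
force: [-2.0, 1.5, 6.3]
opening: 0.0178
```

```bash
python3 orbit.py x 10 1
python3 - <<'E'
from h import *
s=snapshot("top");cv2.imwrite("pics/t6.png",cv2.resize(s["frame"][205:270,270:400],None,fx=6,fy=6,interpolation=cv2.INTER_CUBIC))
s=snapshot("scene");cv2.imwrite("pics/s6.png",cv2.resize(s["frame"][130:230,260:385],None,fx=6,fy=6,interpolation=cv2.INTER_CUBIC))
E
```

```text
ang 33.0 r 51.0 z 0.102 F [-2.   1.5  6.3] M [0.68 1.67 0.05] open 17.8 t 15.9
-0.0, 8.4, -2.8, 0, 0
```

Emit:
{"method": "arm_command", "body": {
  "commands": [0,0,0,0,100,0,0,0,0,100,0,0,0,0,100,0,0,0,0,100,0,0,0,0,100]
}}

```text
clock: 16.62
tool_pos: [0.56, -0.2119, 0.1008]
orientation: [-173.2, 87.4, 9.7]
force: [-0.1, -0.6, 0.7]
opening: 0.0622
```

Emit:
{"method": "arm_command", "body": {
  "commands": [0,0,0,0,100,-20,0,0,0,100,-40,0,0,0,100,-50,0,0,0,100]
}}

```text
clock: 17.12
tool_pos: [0.5524, -0.2121, 0.2088]
orientation: [-168.8, 87.9, 14.2]
force: [0.6, -1.5, -0.3]
opening: 0.0871
```

Emit:
{"method": "arm_command", "body": {
  "commands": [-20,50,0,0,100,0,50,0,0,100,0,50,0,0,100,0,50,0,0,100,0,0,0,0,100]
}}

```text
clock: 17.75
tool_pos: [0.5656, -0.4175, 0.2349]
orientation: [-175.5, 87.3, 7.7]
force: [0.1, 0.7, -0.7]
opening: 0.0877
```

Run:
```python
from h import *
print(pose()[0])
t=snapshot("top");s=snapshot("scene")
a=cv2.resize(t["frame"][205:270,275:405],None,fx=6,fy=6,interpolation=cv2.INTER_CUBIC)
b=cv2.resize(t["frame"][140:300,160:420],None,fx=3,fy=3,interpolation=cv2.INTER_CUBIC)
cv2.imwrite("pics/t7.png",cv2.convertScaleAbs(a,alpha=1.4,beta=10));cv2.imwrite("pics/t7b.png",b);cv2.imwrite("pics/s7.png",s["frame"])
```

```text
[ 0.56557863 -0.41752887  0.23485753]
```

View pics/t7.png

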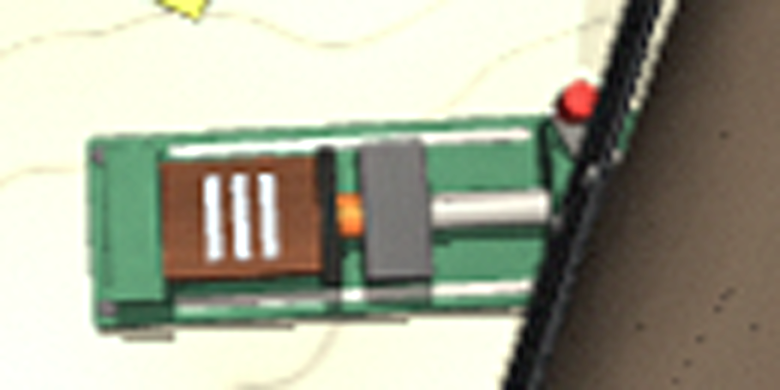

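Top crop: the box is flush with the fixed jaw (column 162) and square on the bed. The pad (328) is tight against it. The pad-to-block distance shrank from 8.3 px to 5.5 px, about 8.5 mm at 3.05 mm/px. Crank travel minus pad travel gives 9.3 mm, so both are near half and inside 5–16 mm. I'm handing in.

```bash
python3 -c "
from plant import *
print(get_obs()['force'],close_job())"
```

```text
the job is handed in; nothing more can be done
[-0.60402768 -0.13938486 -0.68913066] None
```

The tile in the blue tray was the dark one with three stripes, so I stood `box_dark` in the clamp and handed the job in at about 18 s of the 70 s. No verdict is reported. I set the box down between the jaws and turned the crank clockwise by its knob, about 660° (roughly 37 mm of jaw travel). Then I let go and moved the arm clear.

- **Box position:** the last top view shows it upright, square, near the centre line and flush with the fixed jaw.
- **Spring plunger:** it is pressed in about 8.5 mm by image distances and 9.3 mm by crank travel minus pad travel. The initial gap of 106–108 mm less the travel gives 9–11 mm. They differ by 1–2 mm, all within the allowed 5–16 mm.
- **Calibration disagreement:** the top and wrist cameras disagreed by about 4 mm on the knob and hub positions. I used a value nearer the wrist camera, and the grasp was good.
- **Not checked:** I did not re-measure the other boxes, tiles, bottle, can or tools at the end. The arm passed well above them, and I saw no unexpected force.

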